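# Press home the two proud jar stoppers

### The job

Two of the five glass jars on the tray still have their white stopper standing proud, with a band of the black plug showing under it. Gently press each of these two stoppers down with the fingertips until it is fully home, in either order, without lifting, tipping or shifting the jars, then draw back. Do not touch the three jars that are already closed, and leave the dish and everything around the tray where it is.

Things in the scene. Friction and masses are not known exactly. Their poses are not given: they have to be found in the camera images.
- tray: shallow grey plastic tray, fixed to the bench, 220 mm (its x) by 320 mm (its y), rim 14 mm high, floor 4 mm above the bench. Origin: centre of its underside. On it the five jars and the dish stand in two rows of three, 100 mm apart (each up to about 10 mm off), in any order
- jar_1: loose round clear-glass jar, 52 mm in diameter, tall pattern: glass 78 mm high from its underside to its rim, about 0.22 kg. Origin: centre of its underside; z up
- stopper_1 (a joint): how far the stopper of jar_1 stands up out of its jar, in m: 0 = fully home (its flange rests on the glass rim, a hard stop), about 0.013 to 0.018 = standing proud. It slides down stiffly (about 4 N of rubbing) and stays where it is left; no spring
- stopper_1_top (a point): centre of the flat top face of the stopper of jar_1: a white plastic disc 44 mm in diameter and 8 mm thick over a narrower black rubber plug (37 mm) that shows between disc and glass when the stopper is not home. The point moves with the stopper; when it is home it lies 86 mm above the jar's underside
- jar_2: loose round clear-glass jar, 52 mm in diameter, short pattern: glass 62 mm high from its underside to its rim, about 0.22 kg. Origin: centre of its underside; z up
- stopper_2 (a joint): how far the stopper of jar_2 stands up out of its jar, in m: 0 = fully home (its flange rests on the glass rim, a hard stop), about 0.013 to 0.018 = standing proud. It slides down stiffly (about 4 N of rubbing) and stays where it is left; no spring
- stopper_2_top (a point): centre of the flat top face of the stopper of jar_2: a white plastic disc 44 mm in diameter and 8 mm thick over a narrower black rubber plug (37 mm) that shows between disc and glass when the stopper is not home. The point moves with the stopper; when it is home it lies 70 mm above the jar's underside
- jar_3: loose round clear-glass jar, 52 mm in diameter, tall pattern: glass 78 mm high from its underside to its rim, about 0.22 kg. Origin: centre of its underside; z up
- stopper_3 (a joint): how far the stopper of jar_3 stands up out of its jar, in m: 0 = fully home (its flange rests on the glass rim, a hard stop), about 0.013 to 0.018 = standing proud. It slides down stiffly (about 4 N of rubbing) and stays where it is left; no spring
- stopper_3_top (a point): centre of the flat top face of the stopper of jar_3: a white plastic disc 44 mm in diameter and 8 mm thick over a narrower black rubber plug (37 mm) that shows between disc and glass when the stopper is not home. The point moves with the stopper; when it is home it lies 86 mm above the jar's underside
- jar_4: loose round clear-glass jar, 52 mm in diameter, short pattern: glass 62 mm high from its underside to its rim, about 0.22 kg. Origin: centre of its underside; z up
- stopper_4 (a joint): how far the stopper of jar_4 stands up out of its jar, in m: 0 = fully home (its flange rests on the glass rim, a hard stop), about 0.013 to 0.018 = standing proud. It slides down stiffly (about 4 N of rubbing) and stays where it is left; no spring
- stopper_4_top (a point): centre of the flat top face of the stopper of jar_4: a white plastic disc 44 mm in diameter and 8 mm thick over a narrower black rubber plug (37 mm) that shows between disc and glass when the stopper is not home. The point moves with the stopper; when it is home it lies 70 mm above the jar's underside
- jar_5: loose round clear-glass jar, 52 mm in diameter, short pattern: glass 62 mm high from its underside to its rim, about 0.22 kg. Origin: centre of its underside; z up
- stopper_5 (a joint): how far the stopper of jar_5 stands up out of its jar, in m: 0 = fully home (its flange rests on the glass rim, a hard stop), about 0.013 to 0.018 = standing proud. It slides down stiffly (about 4 N of rubbing) and stays where it is left; no spring
- stopper_5_top (a point): centre of the flat top face of the stopper of jar_5: a white plastic disc 44 mm in diameter and 8 mm thick over a narrower black rubber plug (37 mm) that shows between disc and glass when the stopper is not home. The point moves with the stopper; when it is home it lies 70 mm above the jar's underside
- dish: loose low clear-plastic dish with a lid, 60 mm in diameter, 14 mm high, on the tray. Origin: centre of its underside
- beaker: loose glass beaker, 70 mm in diameter, 90 mm high, on the bench left of the tray. Origin: centre of its underside
- reagent: loose amber bottle, 64 mm in diameter, 150 mm high, on the bench right of the tray. Origin: centre of its underside
- tip_box: loose blue box of white pipette tips, 85 by 120 by 57 mm high, on the bench right of the tray. Origin: centre of its underside
- pipette: loose white hand pipette lying on the bench left of the tray, 230 mm long, 26 mm high. Origin: on the bench, near the middle of its length
There are look-alikes about, which are no part of the job. Leave any pink look-alike of the jar_1 alone.

How it is judged:
By the outcome, as a careful person would: the job done as asked, in the order asked, and still so for the second after the job is handed in, with the robot touching nothing.
It also fails if it takes over 40 s, if anything falls off the work surface, if the arm or the gripper's body presses on something with over 40 N, if the wrist force passes 120 N, or if a joint passes its speed limit or range.

### The arm

A 6-joint arm with a two-finger parallel gripper is mounted at the origin on the work surface. World frame = base frame: x ahead of the robot, y to its left, z up, the work surface at z = 0. Lengths are in m, angles in rad, forces in N, time in s.
With the tool pointing down it reaches from about 0.35 to 0.975 m from the base axis. Payload 4.9 kg.
Tool frame: the origin (TCP) lies midway between the tips of the shut fingers; the grasp point (between the pads) lies 19 mm behind it; z points along the fingers, y is the direction in which the jaws open and shut (so a half turn about z gives the same grasp; the last joint's range is limited). The gripper opens to 85 mm and grips with 20 to 120 N. Pads are 22 mm wide; open, the fingers measure 114 mm over their backs; the gripper's body (76 mm by 85 mm) begins 54 mm behind the grasp point. The pads swing forward as they close: fully open they stand 13 mm farther back than shut.
Start: joints at [-1.439, 0.053, 1.613, -0, 1.476, -0.119], TCP at [0.155, -0.605, 0.192] pointing down, gripper open.
Joint ranges: [-3.01, 3.01], [-1.01, 2.22], [0.06, 2.58], [-1.02, 4.17], [0.09, 2.62], [-3.14, 3.14]. Speed limits (rad/s): [2.57, 2.57, 3.14, 3.14, 3.14, 3.14].

### API

Orientations are given as a rotation vector (axis times angle).
In Python, from station import ctrl gives the robot as it stands.
- The arm moves only by the tool drive_tool, never from a script. Its argument "moves" is one flat list of numbers, 7 for each row, row after row: the turn, a rotation vector about the world's x, y, z in degrees, then the shift along the world's x, y, z in m, then the closure, from 0 (fully open) to 1 (shut). A call has exactly 5 rows; each row shifts and turns the commanded pose from where the row before left it; what a row does not reach is not made up. A row lasts 1/8 s, in which the tool goes at most 62.5 mm and 10.7 degrees, less where a joint would pass 70% of its speed; a pose out of reach is approached as far as the arm can. A call is refused whole if a number of a shift passes 0.0625 or a number of a turn 10.7, either way. A call with a gripper value outside its range is refused whole. The fingers move at their own pace and stop on an object; "newtons" is the grip in N (left out, the last holds). Time passes only in rows, so rows that do not move let the fingers close, or fill a call up. It gives the time, the measured TCP pose, the force and the opening at its end, in the units of the state.
- ctrl.get_obs(): the state, without advancing time (a new reading comes with each control period).
- ctrl.get_image(name): name is "scene" or "side" or "wrist"; returns the picture (480x640x3 uint8, red, green, blue); there is no depth.
- ctrl.get_calibration(name): a dict with "fx", "fy", "cx", "cy" (pixels), "rvec" (rotation vector, rad) and "tvec" (3), from world to camera coordinates, as OpenCV has them; the wrist camera has in their place "T_tool_cam" (4x4, takes a point from camera to tool coordinates, whose origin is the TCP and whose axes are the flange's). Camera axes: x right, y down, z forward; pixel columns grow to the right and rows downward; lengths in m; the calibration is good to about 2 mm. A picture is of the moment at which its call begins: read the wrist's pose just before it. get_calibration takes no time and is no camera call.
- ctrl.finish_job(): hands the job in, once; it reports no verdict.
The state is a dict: "t": time; "q": joint angles; "dq": joint speeds; "effort": joint torques, N m; "tool_pos": TCP position; "tool_rot": TCP orientation; "contact_force": force on the tool from outside, world axes, zero at the start; "wrist_torque": the same for the moment, N m; "opening": finger opening in m.
Only numpy, scipy, OpenCV 4.12 (cv2) and the standard library are available. Lean on these libraries where they do the work, as an engineer would, in place of code of your own. Each camera call takes 0.05 s, during which the arm holds its last target.

## Working session

There is one attempt and no reset: what is moved stays moved. The work goes in short steps, Python scripts to look and compute and a tool call to move; the robot and the scene stay as the last step left them, time stands still between calls to the robot, and variables do not carry over. Pictures are saved under pics/ and viewed, and the job is handed in when it is done.

Besides the shell and the picture viewer there is one more tool, called after "Request:" as name(argument=value, ...), one argument or row to a line, values as JSON. drive_tool: Moves the arm, as the interface text tells. Its arguments: {"type":"object","properties":{"moves":{"type":"array","items":{"type":"number"}},"newtons":{"type":"number"}},"required":["moves"]}

```bash
mkdir -p pics; ls
python3 - <<'E'
from station import ctrl
import cv2
for n in ["scene","side"]:
    im=ctrl.get_image(n); cv2.imwrite(f"pics/{n}0.png",im[:,:,::-1]); print(n,ctrl.get_calibration(n))
o=ctrl.get_obs(); print(o)
E
```

```text
pics
scene {'fx': 563.4629680768982, 'fy': 563.4629680768982, 'cx': 313.93077119334475, 'cy': 243.1900231974348, 'rvec': array([ 2.26511665,  0.94534567, -0.33831486]), 'tvec': array([-0.35519495, -0.2388536 ,  1.76727137])}
side {'fx': 443.49989513766695, 'fy': 443.49989513766695, 'cx': 313.2458377534827, 'cy': 233.38593623990687, 'rvec': array([ 0.45238744, -2.79911312,  1.0358865 ]), 'tvec': array([0.50296349, 0.18692325, 0.81960344])}
{'t': 0.1, 'q': array([-1.43900696e+00,  5.33088181e-02,  1.61416726e+00,  3.27332231e-05,
        1.47601717e+00, -1.19005828e-01]), 'dq': array([-0.00064689, -0.00037183, -0.00209241, -0.00202947, -0.00048364,
        0.00105039]), 'effort': array([ 3.14740328e-04, -3.94905996e+01, -3.71364605e+01, -1.09982554e-04,
        3.90616202e-03,  1.53456153e-05]), 'tool_pos': array([ 0.15503054, -0.60480075,  0.19096858]), 'tool_rot': array([-3.11503970e+00, -3.92673939e-01, -3.20791570e-05]), 'contact_force': array([0.22631877, 0.16328675, 0.10692326]), 'wrist_torque': array([ 0.02434589, -0.02799859,  0.00203293]), 'opening': 0.08551559205029519}
```

View pics/scene0.png

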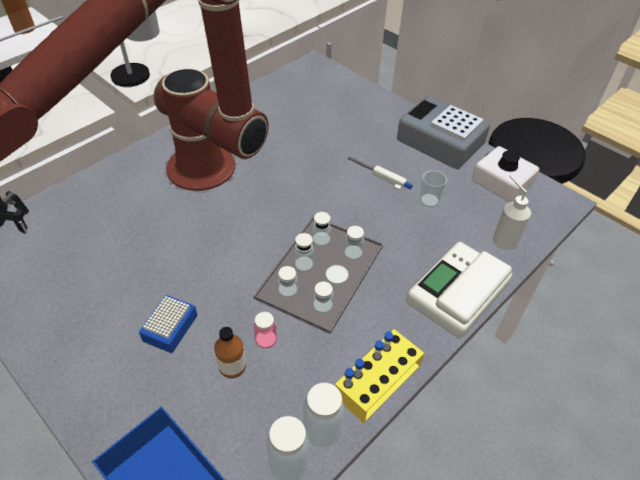

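View pics/side0.png

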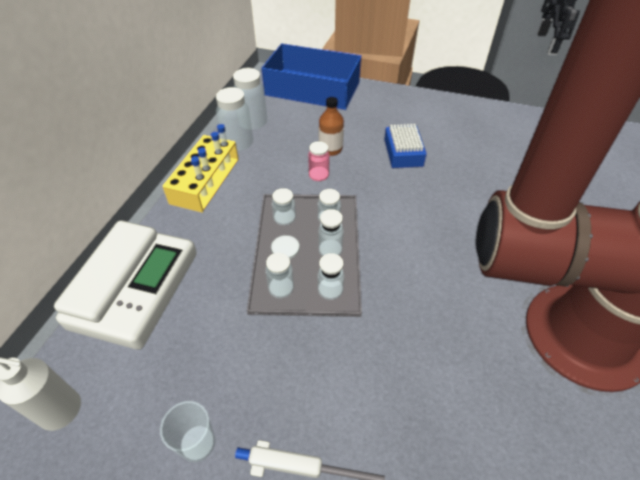

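The scene view shows five white tops on the tray at about (321,220), (304,242), (355,234), (287,274) and (323,290), with the dish at (337,273) and the pink look-alike at (265,322). The tops at (321,220) and (304,242) seem to have black bands; in the side view these are (331,264) and (331,220). I'll check both in close crops.

Run:
```python
import cv2,numpy as np
a=cv2.imread("pics/scene0.png")[200:330,250:390]; b=cv2.imread("pics/side0.png")[180:320,240:370]
f=lambda x:cv2.resize(x,(400,400),interpolation=cv2.INTER_CUBIC)
cv2.imwrite("pics/crop0.png",np.hstack([f(a),f(b)]))
```

```text
(no output)
```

View pics/crop0.png

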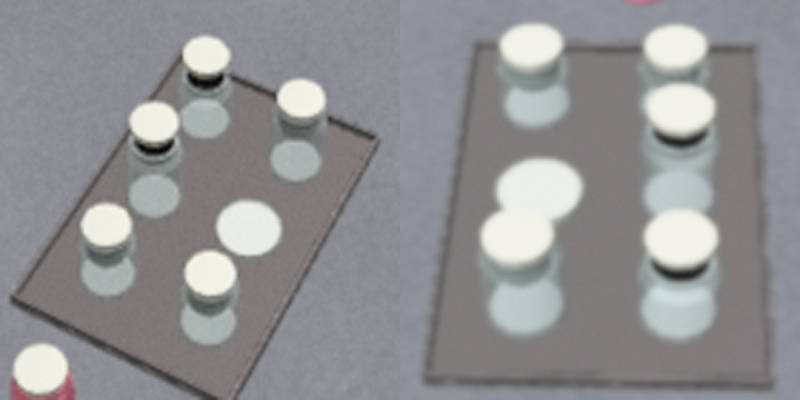

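The crops confirm it: only the back-left jar and the near-row middle jar show a black band under the white disc. The other three are flush. Next I'll triangulate all the tops.

```bash
cat > h.py <<'E'
import cv2,numpy as np
from station import ctrl
def P(c):
    R=cv2.Rodrigues(np.array(c["rvec"],float))[0]; K=np.array([[c["fx"],0,c["cx"]],[0,c["fy"],c["cy"]],[0,0,1]])
    return K@np.c_[R,np.array(c["tvec"])]
def blobs(im,roi):
    x0,y0,x1,y1=roi
    h=cv2.cvtColor(im[y0:y1,x0:x1],cv2.COLOR_BGR2HSV)
    m=((h[...,2]>195)&(h[...,1]<30)).astype('uint8')
    n,l,s,c=cv2.connectedComponentsWithStats(m)
    return [(tuple(np.round(c[i]+[x0,y0],1)),tuple(s[i][:4]+[x0,y0,0,0]),s[i][4]) for i in range(1,n) if s[i][4]>40]
E
python3 - <<'E'
from h import *
a=cv2.imread("pics/scene0.png"); b=cv2.imread("pics/side0.png")
for n,i,r in (("scene",a,(255,205,385,325)),("side",b,(240,180,370,320))):
    for q in blobs(i,r): print(n,[float(v) for v in q[0]],[int(v) for v in q[1]],q[2])
E
```

```text
scene [321.7, 217.4] [314, 212, 16, 12] 150
scene [355.1, 231.6] [347, 226, 17, 12] 161
scene [303.5, 239.2] [295, 233, 17, 13] 166
scene [286.9, 272.6] [279, 266, 17, 14] 188
scene [336.6, 273.8] [326, 266, 22, 17] 301
scene [323.1, 288.5] [315, 282, 18, 14] 197
scene [263.8, 318.6] [255, 312, 19, 13] 207
side [282.1, 195.5] [273, 188, 20, 16] 236
side [329.0, 195.9] [320, 189, 20, 15] 240
side [330.5, 217.4] [320, 210, 22, 17] 299
side [281.6, 216.7] [276, 212, 13, 10] 102
side [281.7, 252.9] [267, 236, 32, 36] 781
side [330.1, 257.4] [320, 240, 23, 33] 547
side [277.7, 287.2] [271, 280, 14, 15] 175
side [328.8, 287.5] [320, 280, 20, 17] 243
```

Run:
```python
from h import *
a=cv2.imread("pics/scene0.png"); b=cv2.imread("pics/side0.png")
def bl(im,roi):
    x0,y0,x1,y1=roi; c=im[y0:y1,x0:x1].astype(int)
    m=((c[...,2]>205)&(c[...,2]-c[...,0]>3)).astype('uint8')
    n,l,s,k=cv2.connectedComponentsWithStats(m)
    return [(k[i]+[x0,y0],s[i]) for i in range(1,n) if s[i][4]>60]
A=bl(a,(255,205,385,305)); B=bl(b,(240,180,370,320))
for q in A: print("scene",q[0].round(1),q[1][2:])
for q in B: print("side",q[0].round(1),q[1][2:])
Pa,Pb=P(ctrl.get_calibration("scene")),P(ctrl.get_calibration("side"))
for x,_ in A:
  for y,_ in B:
    X=cv2.triangulatePoints(Pa,Pb,x,y)[:,0]; X=X[:3]/X[3]
    e=np.linalg.norm((Pa@[*X,1])[:2]/(Pa@[*X,1])[2]-x)
    if e<2 and -.01<X[2]<.15: print(x.round(1),y.round(1),X.round(4),e.round(2))
```

```text
scene [321.6 217.4] [ 16  12 145]
scene [355.1 231.5] [ 17  12 154]
scene [303.6 239.2] [ 16  13 161]
scene [286.9 272.6] [ 17  14 179]
scene [323.  288.4] [ 17  14 191]
side [282.1 195.3] [ 19  14 218]
side [328.9 195.8] [ 19  15 225]
side [330.7 217.4] [ 22  16 275]
side [277.6 261.9] [ 23  19 344]
side [330.8 262.8] [ 23  19 342]
[321.6 217.4] [330.8 262.8] [0.4771 0.0533 0.0902] 0.05
[355.1 231.5] [277.6 261.9] [0.5727 0.0809 0.0884] 0.03
[303.6 239.2] [328.9 195.8] [ 0.5245 -0.065   0.1361] 1.48
[303.6 239.2] [330.7 217.4] [ 0.5077 -0.0438  0.1038] 0.01
[286.9 272.6] [328.9 195.8] [ 0.5381 -0.1317  0.0723] 0.03
[286.9 272.6] [330.7 217.4] [ 0.52   -0.1105  0.0344] 1.68
[323.  288.4] [282.1 195.3] [ 0.6354 -0.102   0.0722] 0.08
```

Matched across the two views, with the closed jars reading 2 mm below their true tops, the points are:
- **Closed, tall:** (0.573, 0.081), z 0.088, against a nominal 0.090.
- **Closed, short:** two at z 0.072, against a nominal 0.074.
- **Proud B (tall):** (0.508, -0.044), top about 0.106.
- **Proud A (short):** (0.477, 0.053), top about 0.092.

The heights agree with the sizes given, so I'll go to B first with the fingers shut.

Request:
drive_tool(
  moves=[0, 0, 0, 0.025, 0.04, 0.015, 1, 0, 0, 0, 0.025, 0.04, 0.015, 1, 0, 0, 0, 0.025, 0.04, 0.015, 1, 0, 0, 0, 0.025, 0.04, 0.015, 1, 0, 0, 0, 0.025, 0.04, 0, 1],
  newtons=40,
)

```text
t: 0.72
tool_pos: [0.281, -0.4046, 0.2534]
tool_rot: [3.115, 0.392, 0.001]
contact_force: [-0.1, 0.6, -0.2]
opening: 0.0002
```

Request:
drive_tool(
  moves=[0, 0, 0, 0.025, 0.04, 0, 1, 0, 0, 0, 0.025, 0.04, 0, 1, 0, 0, 0, 0.025, 0.04, 0, 1, 0, 0, 0, 0.025, 0.04, 0, 1, 0, 0, 0, 0.025, 0.04, 0, 1],
)

```text
t: 1.35
tool_pos: [0.4055, -0.2039, 0.2517]
tool_rot: [-3.117, -0.393, 0.0]
contact_force: [0.9, -0.7, 0.5]
opening: -0.0002
```

Request:
drive_tool(
  moves=[0, 0, 0, 0.025, 0.04, 0, 1, 0, 0, 0, 0.025, 0.04, 0, 1, 0, 0, 0, 0.025, 0.04, 0, 1, 0, 0, 0, 0.025, 0.04, 0, 1, 0, 0, 0, 0, 0, 0, 1],
)

```text
t: 1.98
tool_pos: [0.5056, -0.043, 0.2513]
tool_rot: [-3.115, -0.4, 0.002]
contact_force: [-0.2, -0.4, -0.4]
opening: 0.0001
```

Run:
```python
from h import *
o=ctrl.get_obs(); im=ctrl.get_image("wrist")[:,:,::-1].copy(); c=ctrl.get_calibration("wrist")
np.savez("w1.npz",im=im,pos=o["tool_pos"],rot=o["tool_rot"],T=c["T_tool_cam"],k=[c["fx"],c["fy"],c["cx"],c["cy"]])
T=np.eye(4);T[:3,:3]=cv2.Rodrigues(o["tool_rot"])[0];T[:3,3]=o["tool_pos"]
M=np.linalg.inv(T@np.array(c["T_tool_cam"]))
for X in [(.5077,-.0438,.106),(.4771,.0533,.092),(.5727,.0809,.09),(.6354,-.102,.074),(.5381,-.1317,.074)]:
    v=M@[*X,1]; print(X,(c["fx"]*v[0]/v[2]+c["cx"]).round(),(c["fy"]*v[1]/v[2]+c["cy"]).round(),v[2].round(3))
print(o["tool_pos"])
cv2.imwrite("pics/w1.png",im)
cv2.imwrite("pics/s1.png",ctrl.get_image("scene")[:,:,::-1])
```

```text
(0.5077, -0.0438, 0.106) 316.0 210.0 0.333
(0.4771, 0.0533, 0.092) 210.0 212.0 0.348
(0.5727, 0.0809, 0.09) 198.0 102.0 0.321
(0.6354, -0.102, 0.074) 413.0 86.0 0.332
(0.5381, -0.1317, 0.074) 409.0 196.0 0.361
[ 0.50556792 -0.04301273  0.25128778]
```

View pics/w1.png

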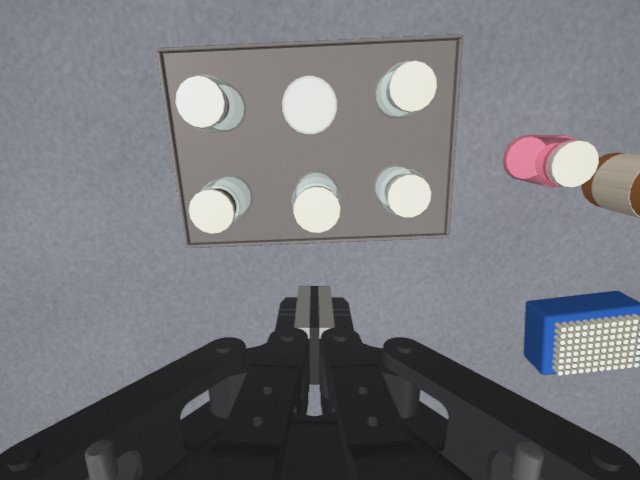

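The wrist view shows the six items where I predicted them: B at (316,209) against a predicted (316,210), and A at (212,211) against (210,212). I'm descending over B.

Request:
drive_tool(
  moves=[0, 0, 0, 0.0025, -0.001, -0.04, 1, 0, 0, 0, 0, 0, -0.04, 1, 0, 0, 0, 0, 0, -0.035, 1, 0, 0, 0, 0, 0, -0.015, 1, 0, 0, 0, 0, 0, 0, 1],
)

```text
t: 2.7
tool_pos: [0.5068, -0.047, 0.1214]
tool_rot: [-3.117, -0.391, 0.003]
contact_force: [0.7, -0.5, 0.7]
opening: 0.0001
```

Run:
```python
from h import *
print(ctrl.get_obs()["tool_pos"])
a=ctrl.get_image("scene")[:,:,::-1][200:330,250:390]; b=ctrl.get_image("side")[:,:,::-1][150:320,240:410]
f=lambda x:cv2.resize(x,(400,400),interpolation=cv2.INTER_CUBIC)
cv2.imwrite("pics/c2.png",np.hstack([f(a),f(b)]))
```

```text
[ 0.50683018 -0.04700101  0.12143536]
```

View pics/c2.png

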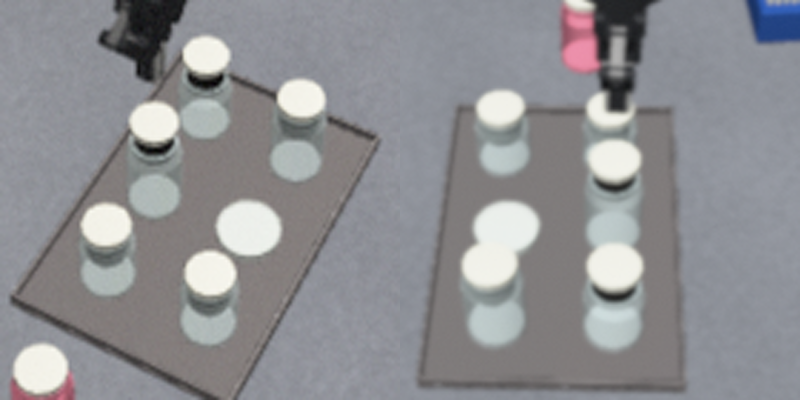

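Run:
```python
from h import *
o=ctrl.get_obs(); X=o["tool_pos"]; print(X,o["t"],o["dq"].round(3))
for n in("scene","side"):
    Q=P(ctrl.get_calibration(n))
    for D in (0,.03): v=Q@[X[0],X[1],X[2]+D,1]; print(n,D,(v[:2]/v[2]).round(1))
    im=ctrl.get_image(n)[:,:,::-1]
    cv2.imwrite(f"pics/{n}3.png",im)
a=cv2.imread("pics/scene3.png")[180:280,250:350]; b=cv2.imread("pics/side3.png")[140:240,280:380]
f=lambda x:cv2.resize(x,(400,400),interpolation=cv2.INTER_CUBIC)
cv2.imwrite("pics/c3.png",np.hstack([f(a),f(b)]))
print(ctrl.get_obs()["tool_pos"])
```

```text
[ 0.50854773 -0.04707354  0.12379351] 2.8 [ 0.005 -0.006 -0.016 -0.     0.    -0.001]
scene 0 [302.9 234.9]
scene 0.03 [302.9 226.8]
side 0 [331.  209.2]
side 0.03 [331.3 198.2]
[ 0.50890425 -0.04692386  0.12421725]
```

View pics/c3.png

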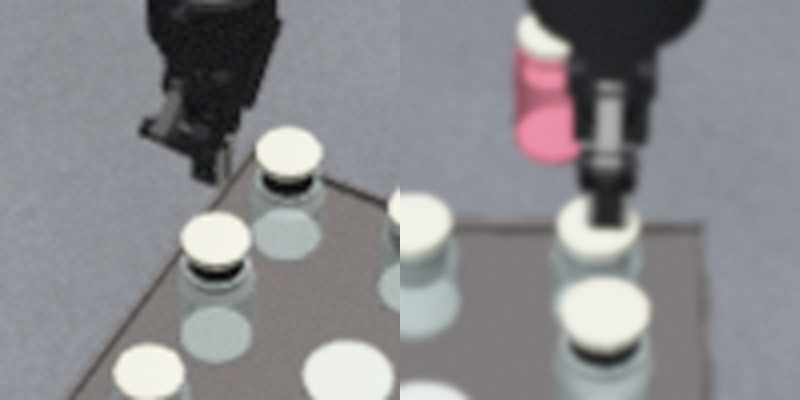

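Run:
```python
from h import *
X=cv2.triangulatePoints(P(ctrl.get_calibration("scene")),P(ctrl.get_calibration("side")),np.array([303.,225.5]),np.array([331.7,197.]))[:,0]; print(X[:3]/X[3])
c=ctrl.get_calibration("wrist");T=np.array(c["T_tool_cam"]);print(T.round(3));M=np.linalg.inv(T)
for z in(-.03,-.02,-.01,0):
    v=M@[0,0,z,1];print(z,c["fx"]*v[0]/v[2]+c["cx"],c["fy"]*v[1]/v[2]+c["cy"])
im=ctrl.get_image("wrist")[:,:,::-1];cv2.imwrite("pics/w3.png",im);o=ctrl.get_obs();print(o["tool_pos"],o["tool_rot"],o["contact_force"],o["q"],o["t"])
```

```text
[ 0.50804096 -0.04641995  0.15766009]
[[-0.001 -0.959 -0.285  0.072]
 [ 1.    -0.001  0.    -0.001]
 [-0.    -0.285  0.959 -0.181]
 [ 0.     0.     0.     1.   ]]
-0.03 315.0931496500516 295.15876797398846
-0.02 315.02312930900183 286.14497568419836
-0.01 314.96037760557834 278.06688277562495
0 314.9038185774515 270.78597948374323
[ 0.50880566 -0.04678887  0.12404495] [3.11580989 0.39267371 0.00472336] [ 0.00264393 -0.20550107 -0.69527599] [-2.37439819e-01 -1.74772705e-01  1.94591492e+00  8.39186782e-06
  1.36723604e+00  1.08262424e+00] 2.95
```

View pics/w3.png

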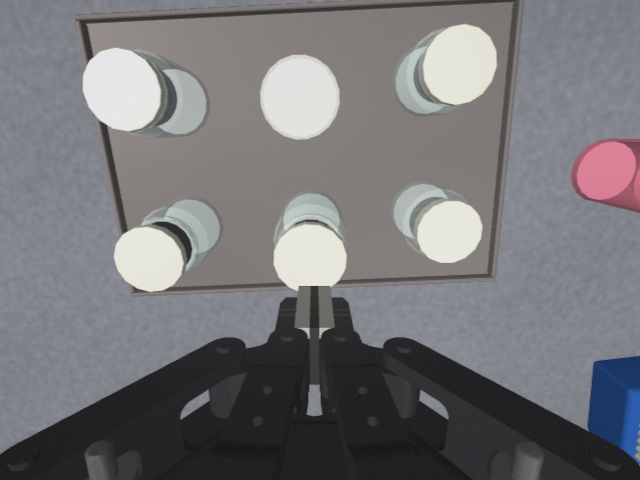

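Run:
```python
from h import *
o=ctrl.get_obs();c=ctrl.get_calibration("wrist")
T=np.eye(4);T[:3,:3]=cv2.Rodrigues(o["tool_rot"])[0];T[:3,3]=o["tool_pos"]
M=np.linalg.inv(T@np.array(c["T_tool_cam"]))
for X in [(.5077,-.0438,.106),(.4771,.0533,.092),(.5727,.0809,.09),(.6354,-.102,.074),(.5381,-.1317,.074)]:
    v=M@[*X,1]; print(X,(c["fx"]*v[0]/v[2]+c["cx"]).round(),(c["fy"]*v[1]/v[2]+c["cy"]).round())
M=np.linalg.inv(np.array(c["T_tool_cam"]))
for z in(-.04,-.03,-.02,-.01,0):
    v=M@[.011,0,z,1];print(z,(c["fy"]*v[1]/v[2]+c["cy"]).round(1))
```

```text
(0.5077, -0.0438, 0.106) 309.0 260.0
(0.4771, 0.0533, 0.092) 147.0 261.0
(0.5727, 0.0809, 0.09) 119.0 90.0
(0.6354, -0.102, 0.074) 460.0 65.0
(0.5381, -0.1317, 0.074) 450.0 233.0
-0.04 281.6
-0.03 272.7
-0.02 264.8
-0.01 257.7
0 251.3
```

The wrist camera confirms the TCP pose, with stoppers predicted to within 2–4 px. But the visible fingertip triangulates to z 0.158 with the TCP at 0.124, about 34 mm short of the TCP, while its xy is right. I'll go down in small steps and use the force reading to find contact.

Request:
drive_tool(
  moves=[0, 0, 0, -0.001, 0.003, -0.004, 1, 0, 0, 0, 0, 0, -0.004, 1, 0, 0, 0, 0, 0, -0.003, 1, 0, 0, 0, 0, 0, -0.002, 1, 0, 0, 0, 0, 0, -0.001, 1],
)

```text
t: 3.58
tool_pos: [0.5065, -0.0434, 0.1078]
tool_rot: [-3.117, -0.393, 0.001]
contact_force: [-0.9, -0.5, -0.7]
opening: 0.0002
```

Request:
drive_tool(
  moves=[0, 0, 0, 0, 0, -0.001, 1, 0, 0, 0, 0, 0, -0.001, 1, 0, 0, 0, 0, 0, -0.001, 1, 0, 0, 0, 0, 0, -0.001, 1, 0, 0, 0, 0, 0, 0, 1],
)

```text
t: 4.2
tool_pos: [0.5065, -0.0434, 0.104]
tool_rot: [-3.117, -0.393, 0.0]
contact_force: [-0.7, 1.1, -0.5]
opening: 0.0001
```

No contact at 0.104, so I'll look at the real gap.

```bash
cat > look.py <<'E'
import sys
from h import *
n=sys.argv[1]; print(ctrl.get_obs()["tool_pos"])
a=ctrl.get_image("scene")[:,:,::-1]; b=ctrl.get_image("side")[:,:,::-1]
cv2.imwrite(f"pics/scene_{n}.png",a);cv2.imwrite(f"pics/side_{n}.png",b)
f=lambda x:cv2.resize(x,(400,400),interpolation=cv2.INTER_CUBIC)
cv2.imwrite(f"pics/c_{n}.png",np.hstack([f(a[180:280,265:365]),f(b[180:280,285:385])]))
E
python3 look.py 4
```

```text
[ 0.50653078 -0.04340451  0.10398096]
```

View pics/c_4.png

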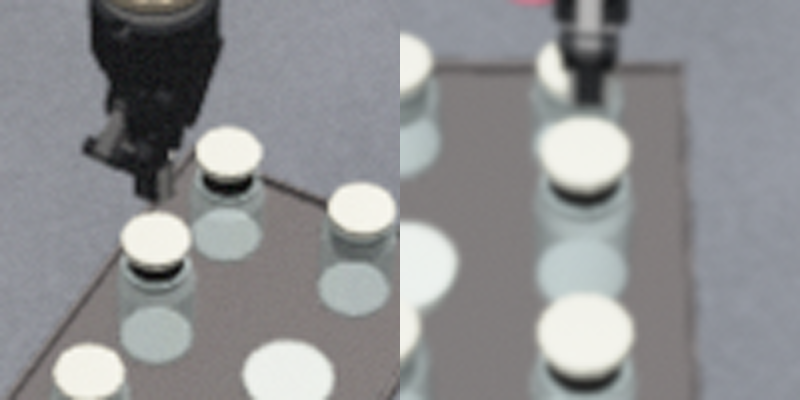

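Run:
```python
from h import *
Pa,Pb=P(ctrl.get_calibration("scene")),P(ctrl.get_calibration("side"))
X=cv2.triangulatePoints(Pa,Pb,np.array([303.7,230.]),np.array([332.,205.7]))[:,0]; print(X[:3]/X[3])
```

```text
[ 0.50656411 -0.04308113  0.13761786]
```

The tip is again about 34 mm above the reported TCP, and its xy is on target. Contact should come near TCP 0.072, so I'll approach to 0.080 and then slow down.

Request:
drive_tool(
  moves=[0, 0, 0, 0.001, 0, -0.008, 1, 0, 0, 0, 0, 0, -0.007, 1, 0, 0, 0, 0, 0, -0.005, 1, 0, 0, 0, 0, 0, -0.003, 1, 0, 0, 0, 0, 0, -0.001, 1],
)

```text
t: 4.92
tool_pos: [0.5075, -0.0434, 0.0798]
tool_rot: [-3.117, -0.393, 0.001]
contact_force: [0.3, 0.6, 0.5]
opening: -0.0001
```

Request:
drive_tool(
  moves=[0, 0, 0, 0, 0, -0.001, 1, 0, 0, 0, 0, 0, -0.001, 1, 0, 0, 0, 0, 0, -0.001, 1, 0, 0, 0, 0, 0, -0.001, 1, 0, 0, 0, 0, 0, -0.001, 1],
)

```text
t: 5.55
tool_pos: [0.5076, -0.0434, 0.0751]
tool_rot: [3.117, 0.393, 0.0]
contact_force: [-0.7, -0.9, -0.6]
opening: -0.0001
```

Request:
drive_tool(
  moves=[0, 0, 0, 0, 0, -0.001, 1, 0, 0, 0, 0, 0, -0.001, 1, 0, 0, 0, 0, 0, -0.001, 1, 0, 0, 0, 0, 0, -0.001, 1, 0, 0, 0, 0, 0, -0.001, 1],
)

```text
t: 6.18
tool_pos: [0.5076, -0.0434, 0.07]
tool_rot: [-3.117, -0.393, -0.0]
contact_force: [-1.0, 0.6, -1.1]
opening: -0.0
```

Request:
drive_tool(
  moves=[0, 0, 0, 0, 0, -0.001, 1, 0, 0, 0, 0, 0, -0.001, 1, 0, 0, 0, 0, 0, -0.001, 1, 0, 0, 0, 0, 0, -0.001, 1, 0, 0, 0, 0, 0, 0, 1],
)

```text
t: 6.8
tool_pos: [0.5077, -0.0435, 0.0664]
tool_rot: [3.117, 0.393, 0.0]
contact_force: [-0.9, -0.3, 1.9]
opening: -0.0001
```

```bash
python3 look.py 5
```

```text
[ 0.50771334 -0.04345527  0.06642124]
```

View pics/c_5.png

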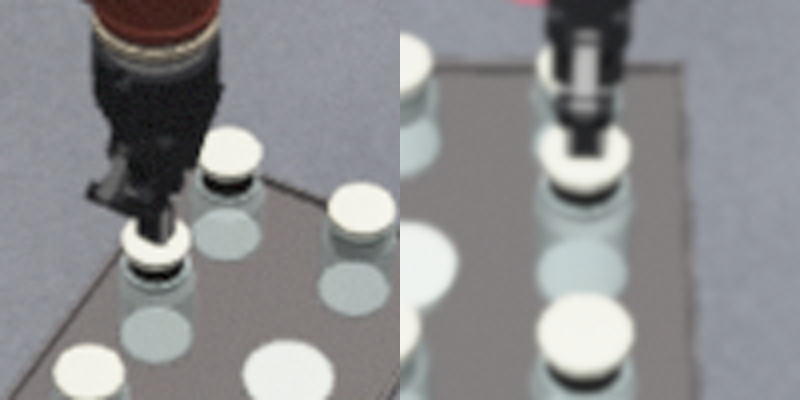

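The tip now rests on the centre of B's disc, and the force reads about 2 N. I'm pressing slowly.

Request:
drive_tool(
  moves=[0, 0, 0, 0, 0, -0.001, 1, 0, 0, 0, 0, 0, -0.001, 1, 0, 0, 0, 0, 0, -0.001, 1, 0, 0, 0, 0, 0, -0.001, 1, 0, 0, 0, 0, 0, -0.001, 1],
)

```text
t: 7.52
tool_pos: [0.5077, -0.0435, 0.0611]
tool_rot: [3.117, 0.393, 0.0]
contact_force: [-0.9, -0.2, 4.2]
opening: 0.0003
```

Request:
drive_tool(
  moves=[0, 0, 0, 0, 0, -0.001, 1, 0, 0, 0, 0, 0, -0.001, 1, 0, 0, 0, 0, 0, -0.001, 1, 0, 0, 0, 0, 0, -0.001, 1, 0, 0, 0, 0, 0, -0.001, 1],
)

```text
t: 8.15
tool_pos: [0.5076, -0.0435, 0.0561]
tool_rot: [3.117, 0.393, 0.0]
contact_force: [-1.4, 0.6, 4.5]
opening: 0.0002
```

The force is steady at about 4 N, which is the stopper sliding.

Request:
drive_tool(
  moves=[0, 0, 0, 0, 0, -0.001, 1, 0, 0, 0, 0, 0, -0.001, 1, 0, 0, 0, 0, 0, -0.0005, 1, 0, 0, 0, 0, 0, -0.0005, 1, 0, 0, 0, 0, 0, 0, 1],
)

```text
t: 8.78
tool_pos: [0.5076, -0.0435, 0.053]
tool_rot: [3.117, 0.393, 0.0]
contact_force: [-0.7, -0.4, 3.4]
opening: 0.0002
```

Request:
drive_tool(
  moves=[0, 0, 0, 0, 0, -0.0005, 1, 0, 0, 0, 0, 0, -0.0005, 1, 0, 0, 0, 0, 0, -0.0005, 1, 0, 0, 0, 0, 0, -0.0005, 1, 0, 0, 0, 0, 0, 0, 1],
)

```text
t: 9.4
tool_pos: [0.5076, -0.0434, 0.051]
tool_rot: [-3.117, -0.393, -0.0]
contact_force: [0.1, -0.0, 3.0]
opening: -0.0001
```

Request:
drive_tool(
  moves=[0, 0, 0, 0, 0, -0.0005, 1, 0, 0, 0, 0, 0, -0.0005, 1, 0, 0, 0, 0, 0, -0.0005, 1, 0, 0, 0, 0, 0, -0.0005, 1, 0, 0, 0, 0, 0, 0, 1],
)

```text
t: 10.02
tool_pos: [0.5082, -0.0436, 0.0509]
tool_rot: [3.117, 0.393, 0.001]
contact_force: [-3.6, 1.4, 12.0]
opening: -0.0001
```

```bash
python3 look.py 6
```

```text
[ 0.50823698 -0.04355152  0.05085445]
```

View pics/c_6.png

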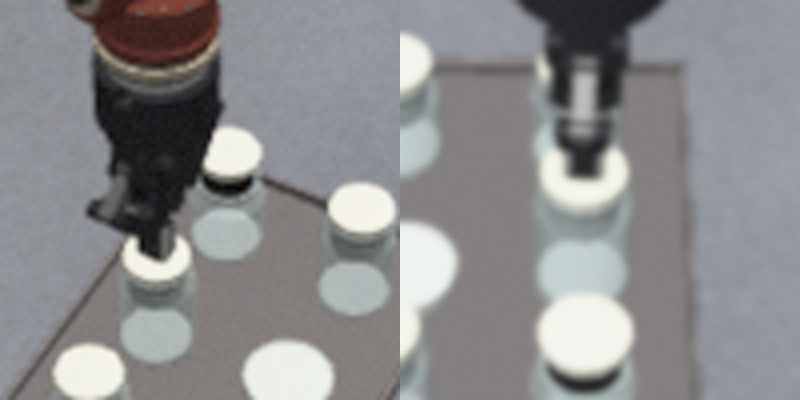

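B is home: the force jumped from 3 to 12 N, the tool stopped at 0.0509, and the black band is gone. The real tip is therefore 39 mm above the reported TCP. For A, contact should come near TCP 0.053 and home near 0.035. I'm lifting straight up and moving over.

Request:
drive_tool(
  moves=[0, 0, 0, 0, 0, 0.002, 1, 0, 0, 0, 0, 0, 0.008, 1, 0, 0, 0, 0, 0, 0.02, 1, 0, 0, 0, 0, 0, 0.03, 1, 0, 0, 0, 0, 0, 0, 1],
)

```text
t: 10.75
tool_pos: [0.5095, -0.0439, 0.1117]
tool_rot: [3.115, 0.393, 0.008]
contact_force: [-0.4, 0.3, 0.1]
opening: 0.0001
```

Request:
drive_tool(
  moves=[0, 0, 0, -0.007, 0.024, 0, 1, 0, 0, 0, -0.008, 0.024, 0, 1, 0, 0, 0, -0.008, 0.024, 0, 1, 0, 0, 0, -0.008, 0.024, 0, 1, 0, 0, 0, 0, 0.001, 0, 1],
)

```text
t: 11.38
tool_pos: [0.4753, 0.0546, 0.1075]
tool_rot: [-3.116, -0.396, 0.004]
contact_force: [-1.2, -0.3, 0.4]
opening: 0.0002
```

Request:
drive_tool(
  moves=[0, 0, 0, 0, 0, -0.015, 1, 0, 0, 0, 0, 0, -0.01, 1, 0, 0, 0, 0, 0, -0.005, 1, 0, 0, 0, 0, 0, 0, 1, 0, 0, 0, 0, 0, 0, 1],
)

```text
t: 12.0
tool_pos: [0.477, 0.0534, 0.0794]
tool_rot: [3.117, 0.392, 0.001]
contact_force: [0.2, 0.6, 0.4]
opening: -0.0001
```

```bash
python3 look.py 7
```

```text
[0.47696528 0.05338389 0.0794114 ]
```

View pics/c_7.png

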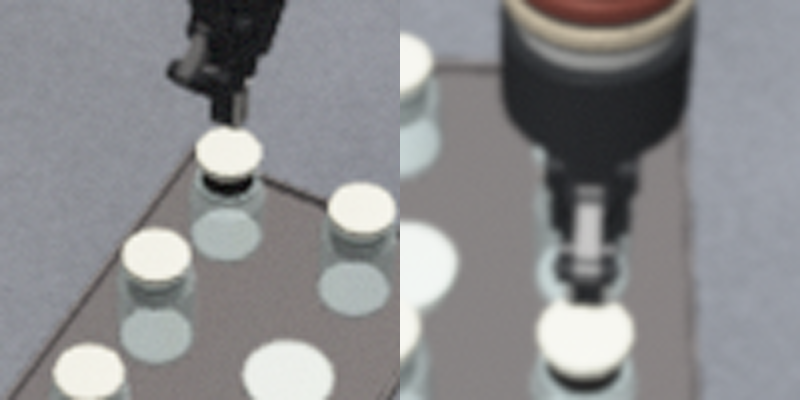

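B is closed and standing where it was. The tip is over A's centre in both views, with about 25 mm of gap. I'm going down.

Request:
drive_tool(
  moves=[0, 0, 0, 0, 0, -0.007, 1, 0, 0, 0, 0, 0, -0.007, 1, 0, 0, 0, 0, 0, -0.004, 1, 0, 0, 0, 0, 0, -0.002, 1, 0, 0, 0, 0, 0, -0.001, 1],
)

```text
t: 12.72
tool_pos: [0.4766, 0.0536, 0.058]
tool_rot: [-3.117, -0.393, 0.0]
contact_force: [0.5, -0.6, 0.0]
opening: 0.0003
```

Request:
drive_tool(
  moves=[0, 0, 0, 0, 0, -0.001, 1, 0, 0, 0, 0, 0, -0.001, 1, 0, 0, 0, 0, 0, -0.001, 1, 0, 0, 0, 0, 0, -0.001, 1, 0, 0, 0, 0, 0, -0.001, 1],
)

```text
t: 13.35
tool_pos: [0.4766, 0.0536, 0.0531]
tool_rot: [-3.117, -0.393, -0.0]
contact_force: [-0.1, -0.6, 0.0]
opening: 0.0001
```

Request:
drive_tool(
  moves=[0, 0, 0, 0, 0, -0.001, 1, 0, 0, 0, 0, 0, -0.001, 1, 0, 0, 0, 0, 0, -0.001, 1, 0, 0, 0, 0, 0, -0.001, 1, 0, 0, 0, 0, 0, -0.001, 1],
)

```text
t: 13.98
tool_pos: [0.4767, 0.0536, 0.0481]
tool_rot: [-3.117, -0.393, -0.0]
contact_force: [-1.0, -0.6, 3.7]
opening: -0.0003
```

Contact came as predicted and the stopper is sliding.

Request:
drive_tool(
  moves=[0, 0, 0, 0, 0, -0.001, 1, 0, 0, 0, 0, 0, -0.001, 1, 0, 0, 0, 0, 0, -0.001, 1, 0, 0, 0, 0, 0, -0.001, 1, 0, 0, 0, 0, 0, -0.001, 1],
)

```text
t: 14.6
tool_pos: [0.4766, 0.0536, 0.0431]
tool_rot: [3.117, 0.393, 0.0]
contact_force: [-1.2, 1.1, 4.3]
opening: -0.0002
```

Request:
drive_tool(
  moves=[0, 0, 0, 0, 0, -0.001, 1, 0, 0, 0, 0, 0, -0.001, 1, 0, 0, 0, 0, 0, -0.001, 1, 0, 0, 0, 0, 0, -0.001, 1, 0, 0, 0, 0, 0, -0.001, 1],
)

```text
t: 15.22
tool_pos: [0.4767, 0.0536, 0.0381]
tool_rot: [3.117, 0.393, 0.0]
contact_force: [-0.7, 0.3, 4.6]
opening: 0.0004
```

Request:
drive_tool(
  moves=[0, 0, 0, 0, 0, -0.0005, 1, 0, 0, 0, 0, 0, -0.0005, 1, 0, 0, 0, 0, 0, -0.0005, 1, 0, 0, 0, 0, 0, -0.0005, 1, 0, 0, 0, 0, 0, 0, 1],
)

```text
t: 15.85
tool_pos: [0.4766, 0.0536, 0.036]
tool_rot: [-3.117, -0.393, -0.0]
contact_force: [-0.1, 0.3, 4.2]
opening: -0.0004
```

Request:
drive_tool(
  moves=[0, 0, 0, 0, 0, -0.0005, 1, 0, 0, 0, 0, 0, -0.0005, 1, 0, 0, 0, 0, 0, -0.0005, 1, 0, 0, 0, 0, 0, -0.0005, 1, 0, 0, 0, 0, 0, 0, 1],
)

```text
t: 16.48
tool_pos: [0.4767, 0.0536, 0.0348]
tool_rot: [-3.117, -0.393, 0.0]
contact_force: [-2.5, -0.3, 7.2]
opening: -0.0002
```

Request:
drive_tool(
  moves=[0, 0, 0, 0, 0, -0.0005, 1, 0, 0, 0, 0, 0, -0.0005, 1, 0, 0, 0, 0, 0, 0, 1, 0, 0, 0, 0, 0, 0, 1, 0, 0, 0, 0, 0, 0, 1],
)

```text
t: 17.1
tool_pos: [0.4771, 0.0536, 0.0349]
tool_rot: [3.117, 0.393, 0.0]
contact_force: [-4.9, 0.5, 13.0]
opening: 0.0004
```

Request:
drive_tool(
  moves=[0, 0, 0, 0, 0, 0.002, 1, 0, 0, 0, 0, 0, 0.008, 1, 0, 0, 0, 0, 0, 0.03, 1, 0, 0, 0, 0, 0, 0.05, 1, 0, 0, 0, 0, 0, 0.05, 1],
)

```text
t: 17.73
tool_pos: [0.4759, 0.0536, 0.1739]
tool_rot: [-3.117, -0.393, 0.002]
contact_force: [0.7, -0.4, 1.0]
opening: 0.0
```

Request:
drive_tool(
  moves=[0, 0, 0, 0, 0, 0.03, 1, 0, 0, 0, -0.03, 0, 0.02, 1, 0, 0, 0, -0.03, 0, 0, 1, 0, 0, 0, 0, 0, 0, 1, 0, 0, 0, 0, 0, 0, 1],
)

```text
t: 18.35
tool_pos: [0.4168, 0.0536, 0.2228]
tool_rot: [-3.117, -0.393, -0.0]
contact_force: [-0.5, 0.5, -0.0]
opening: 0.0002
```

```bash
python3 look.py 8
python3 - <<'E'
from h import *
def bl(im,roi):
    x0,y0,x1,y1=roi; c=im[y0:y1,x0:x1].astype(int)
    m=((c[...,2]>205)&(c[...,2]-c[...,0]>3)).astype('uint8')
    n,l,s,k=cv2.connectedComponentsWithStats(m)
    return [k[i]+[x0,y0] for i in range(1,n) if s[i][4]>60]
A=bl(cv2.imread("pics/scene_8.png"),(255,205,385,305)); B=bl(cv2.imread("pics/side_8.png"),(240,180,370,320))
Pa,Pb=P(ctrl.get_calibration("scene")),P(ctrl.get_calibration("side"))
for x in A:
  for y in B:
    X=cv2.triangulatePoints(Pa,Pb,x,y)[:,0]; X=X[:3]/X[3]; v=Pa@[*X,1]
    e=np.linalg.norm(v[:2]/v[2]-x)
    if e<1 and .03<X[2]<.15: print(x.round(1),y.round(1),X.round(4),e.round(2))
E
```

```text
[0.41675046 0.05355362 0.22283855]
[321.6 222. ] [330.6 268.6] [0.4772 0.0536 0.0722] 0.03
[355.1 231.5] [277.6 261.8] [0.5727 0.0809 0.0884] 0.03
[303.6 243.3] [330.8 222.9] [ 0.5074 -0.0437  0.0879] 0.03
[286.9 272.7] [328.9 195.8] [ 0.5382 -0.1317  0.0723] 0.02
[323.1 288.5] [282.1 195.3] [ 0.6355 -0.102   0.0721] 0.07
```

View pics/c_8.png

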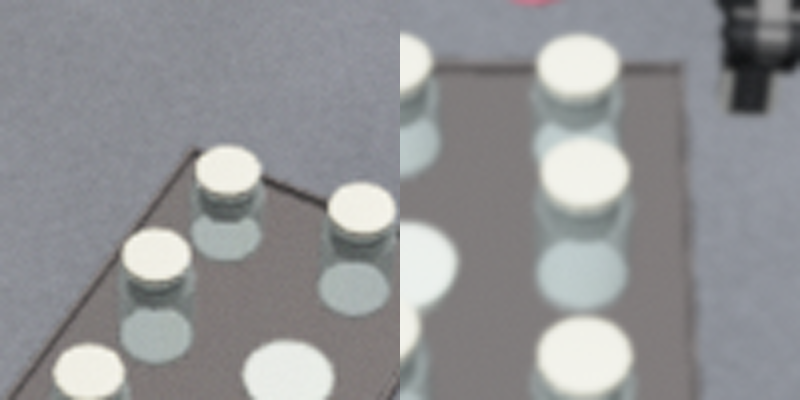

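Neither pressed jar shows a black band now. Both read the same heights as the jars that were already closed (0.072 short, 0.088 tall), their xy is unchanged within 0.5 mm, and the arm is clear.

```bash
python3 -c "
from station import ctrl
print(ctrl.finish_job())"
```

```text
the job is handed in; nothing more can be done
None
```

Both proud stoppers are pressed home and the job is handed in, at about 18.5 s on the robot's clock. They were on the tall jar at (0.508, -0.044) and the short jar at (0.477, 0.053). I pressed each on its centre with shut fingertips, at about 4 N while it slid and 12–13 N at the hard stop, then drew back.

**Last checks:**
- No black band shows on any jar.
- The two pressed tops triangulate at 0.088 m and 0.072 m, the same as the tall and short jars that were already closed.
- All five tops are within 0.5 mm of their starting xy.
- I did not measure the dish or the things around the tray again. The arm passed well above them, and the force reading showed no contact beyond about 1 N of noise except on the two stoppers.

**One disagreement:** the real fingertips sat 34–39 mm above the reported tool point (34 mm from the cameras, 39 mm from the hard stops). I therefore found contact by force and by eye instead of by the reported height.

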